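# Flip the tag of the empty last bay

## Robot

A 7-joint arm with a two-finger parallel gripper is mounted at the origin on the work surface. World frame = base frame: x ahead of the robot, y to its left, z up, the work surface at z = 0. Lengths are in mm, angles in rad, forces in N, time in s.
With the tool pointing down it reaches from about 400 to 875 mm from the base axis. Payload 4.4 kg.
Tool frame: the origin (TCP) lies where the fingers leave the gripper's body, on its centre line; the fingertips stand 73 mm ahead of it and the grasp point (between the pads) lies 54 mm ahead of it; z points along the fingers, y is the line along which they close (so a half turn about z gives the same grasp; the last joint's range is limited). The gripper opens to 85 mm and grips with 20 to 120 N. Pads are 22 mm wide; open, the fingers measure 114 mm over their backs; the gripper's body (76 mm by 85 mm) begins 54 mm behind the grasp point. The pads swing forward as they close: fully open they stand 13 mm farther back than shut.
Start: joints at [-1.18, 0.628, 0.038, 1.517, -0.027, 0.996, -0.02], TCP at [286.683, 583.378, 303.913] pointing down, gripper open.
Joint ranges: [-3.06, 3.06], [-0.37, 2.12], [-1.25, 1.32], [0.18, 2.47], [-1.1, 4.24], [0.23, 1.98], [-2.94, 2.94]. Speed limits (rad/s): [2.57, 2.57, 3.14, 3.14, 3.14, 3.14, 3.14].

## Interface

Orientations are given as [roll, pitch, yaw] about the fixed x, y, z axes, in that order (R = Rz(yaw) Ry(pitch) Rx(roll)).
In Python, from cell import ctrl gives the robot as it stands.
- The arm moves only by the tool send_rows, never from a script. Its argument "rows" is a list that holds one entry, the list of rows, each a list of 6 numbers: the shift along the tool's x, y, z in cm, then the turn, a rotation vector about the tool's x, y, z in rad. In form: [[[tx, ty, tz, wx, wy, wz], ...]]. A call has 1 to 10 rows; each row is the pose to reach, as a shift and turn from the pose commanded when the call began, along the tool's axes at that moment; what a row does not reach only later rows make up. A row lasts 1/10 s, in which the tool goes at most 50 mm and 8.59 degrees, less where a joint would pass 70% of its speed; a pose out of reach is approached as far as the arm can. A call with a gripper value outside its range is refused whole. "grip" is the closure in counts, from 0 (fully open) to 255 (shut), set as the call begins (left out, the last holds). The fingers move at their own pace and stop on an object; the grip force is fixed at half the most. Time passes only in rows, so rows that repeat a pose let the fingers close. It gives the time, the measured TCP pose, the force, the opening and the grip force at its end, in the units of the state.
- ctrl.read_state(): the state, without advancing time (a new reading comes with each control period).
- ctrl.get_image(name): name is "scene" or "top" or "wrist"; returns a dict with "pixels" (384x512x3 uint8, red, green, blue), "fx", "fy", "cx", "cy" (pixels), "extrinsics" (4x4, takes a point from camera to world coordinates); the wrist camera has in their place "mount" (4x4, takes a point from camera to tool coordinates, whose origin is the TCP and whose axes are the flange's). Camera axes: x right, y up, looking along -z (the intrinsics and any distortion apply to the point x, -y, -z); pixel columns grow to the right and rows downward; lengths in mm; the calibration is good to about 2 mm. A picture is of the moment at which its call begins: read the wrist's pose just before it. There is no depth.
- ctrl.finish_job(): hands the job in; it is judged then, once.
The state is a dict: "clock": time; "qpos": joint angles; "qd": joint speeds; "tau": joint torques, N m; "eef_pos": TCP position; "tool_rot": TCP orientation; "force": force on the tool from outside, world axes, zero at the start; "torque": the same for the moment, N m; "width": finger opening in mm; "gripper_force": force on a finger pad.
Only numpy, scipy, OpenCV 4.12 (cv2) and the standard library are available. Lean on these libraries where they do the work, as an engineer would, in place of code of your own. Each camera call takes 0.05 s, during which the arm holds its last target. There are 200 camera calls.

## Task

Three bays for shoe lasts stand on the shoemaker's bench, each with a hinged wooden tag in front, and one bay is empty because its last has been taken out. With a fingertip, gently push the empty bay's tag up and all the way over its pivot until it lies flat on the other side, showing its other face; do not pinch it or lean hard on the bay. Leave the other two tags, the lasts, the jar and the hammer as they are.

Things in the scene. Friction and masses are not known exactly. Their poses are not given: they have to be found in the camera images.
- bay_a: the empty bay (the only one without a last), fixed: dark wooden board 340 (x) by 110 (y) by 12 mm thick, tag yoke near its robot-side end, low rails and a toe stop on the rest. Origin at the centre of the board's underside, x along the board away from the robot, y to the robot's left, z up. The bays stand in any order, each turned a little
- tag_a_pivot (a point): centre of the empty bay's tag axle, 100 mm from the bay's origin along its -x, 85 mm above the bench; axes as bay_a (they do not turn with the tag). The axle is horizontal, along x. Two steel posts, 10 (x) by 14 mm (y), stand 43 mm to either side along x and end 11 mm above the axle; between them, under the tag, nothing is higher than 16 mm above the bench
- tag_a (a joint): angle of the empty bay's tag, rad: 0 = paddle level on the +y side of the axle; pi/2 = paddle straight up; pi = paddle level on the -y side (stop), other face up. Starts between 0 and 0.45. The hinge is stiff: the tag stays where it is left, turning it takes 0.02 to 0.045 N m. Pressing the tail down raises the paddle
- tag_a_tail (a point): on the empty bay's tag, a flat wooden piece 8 mm thick with its mid-plane through the axle. Opposite the paddle, in line with it, is a short tail 40 mm wide (along the axle), 34 mm long; this point is on its centre line, mid-thickness, 26 mm from the axle; y points from tail to paddle, z is the tag's normal (up at joint 0)
- tag_a_end (a point): on the same tag: middle of the paddle's free edge, mid-thickness, 57 mm from the axle; the paddle is 70 mm wide (along the axle), 57 mm long; axes as tag_a_tail
- tag_b (a joint): same kind of tag on the bay that holds last_b; starts between 0 and 0.1 rad and must stay
- tag_c (a joint): same kind of tag on the bay that holds last_c; starts between 0 and 0.1 rad and must stay
- last_b: loose green shoe last, 193 long (x, toe to +x) by 80 wide by 94 mm high, 0.45 kg, standing sole down on the 12 mm board of its bay; origin at the centre of its sole. Leave alone
- last_c: second last like last_b, in its own bay. Leave alone
- tack_jar: small glass jar with steel cap, 56 mm across, 75 mm high, left of the bays; origin at the centre of its underside. Leave alone
- hammer: hammer about 220 mm long lying on the bench right of the bays, head away from the robot; origin under its middle. Leave alone

How it is judged:
By the outcome, as a careful person would: the job done as asked, in the order asked, and still so for the second after the job is handed in, with the robot touching nothing.
It also fails if it takes over 42 s, if anything falls off the work surface, if the arm or the gripper's body presses on something with over 40 N, if the wrist force passes 120 N, or if a joint passes its speed limit or range.

## Working session

There is one attempt and no reset: what is moved stays moved. The work goes in short steps, Python scripts to look and compute and a tool call to move; the robot and the scene stay as the last step left them, time stands still between calls to the robot, and variables do not carry over. Pictures are saved under pics/ and viewed, at most 10 in all, crops included, and the job is handed in when it is done.

Besides the shell and the picture viewer there is one more tool, called after "Emit:" as name(argument=value, ...), one argument or row to a line, values as JSON. send_rows: Moves the arm, as the interface text tells. Its arguments: {"type":"object","properties":{"rows":{"type":"array","items":{"type":"array","items":{"type":"array","items":{"type":"number"}}}},"grip":{"type":"number"}},"required":["rows"]}

```bash
mkdir -p pics
python3 - <<'E'
from cell import ctrl
import cv2,pickle
s=ctrl.read_state();print({k:s[k] for k in('clock','eef_pos','tool_rot','width','force')})
d={}
for n in('scene','top'):
    i=ctrl.get_image(n);d[n]=i;cv2.imwrite(f'pics/{n}0.png',cv2.resize(i['pixels'][:,:,::-1],(800,600),interpolation=cv2.INTER_CUBIC))
    print(n,{k:i[k] for k in i if k!='pixels'})
pickle.dump(d,open('d.pkl','wb'))
E
```

```text
{'clock': 0.0, 'eef_pos': array([286.44735275, 582.92622958, 302.99981659]), 'tool_rot': array([-3.13970576e+00,  1.11705740e-05,  2.68480656e+00]), 'width': 85.48049104938607, 'force': array([-0.34405923, -0.13607035,  0.26298834])}
scene {'fx': 375.547092017031, 'fy': 375.547092017031, 'cx': 257.67103435733515, 'cy': 193.12301323933033, 'extrinsics': array([[ 8.94985630e-01, -3.12328306e-01,  3.18514917e-01,
         9.38708867e+02],
       [ 4.45634758e-01,  6.58391849e-01, -6.06572201e-01,
        -6.94865008e+02],
       [-2.02579570e-02,  6.84814721e-01,  7.28435593e-01,
         9.04845503e+02],
       [ 0.00000000e+00,  0.00000000e+00,  0.00000000e+00,
         1.00000000e+00]])}
top {'fx': 437.7807480972304, 'fy': 437.7807480972304, 'cx': 256.4326338306705, 'cy': 188.23766062141348, 'extrinsics': array([[ 6.81410361e-03,  9.84146023e-01, -1.77229156e-01,
         3.37197766e+02],
       [-9.99737822e-01,  1.05790151e-02,  2.03069213e-02,
         5.68002913e+00],
       [ 2.18598857e-02,  1.77044317e-01,  9.83960088e-01,
         1.51542380e+03],
       [ 0.00000000e+00,  0.00000000e+00,  0.00000000e+00,
         1.00000000e+00]])}
```

View pics/scene0.png

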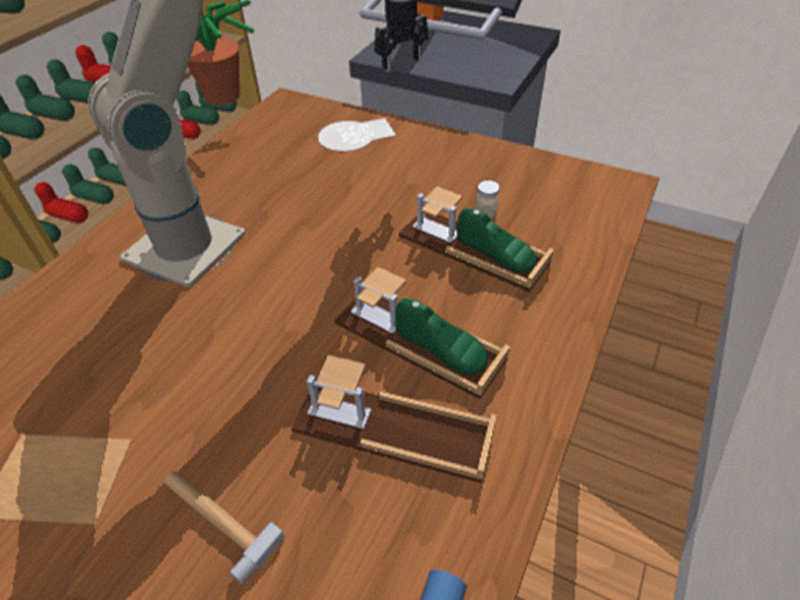

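View pics/top0.png

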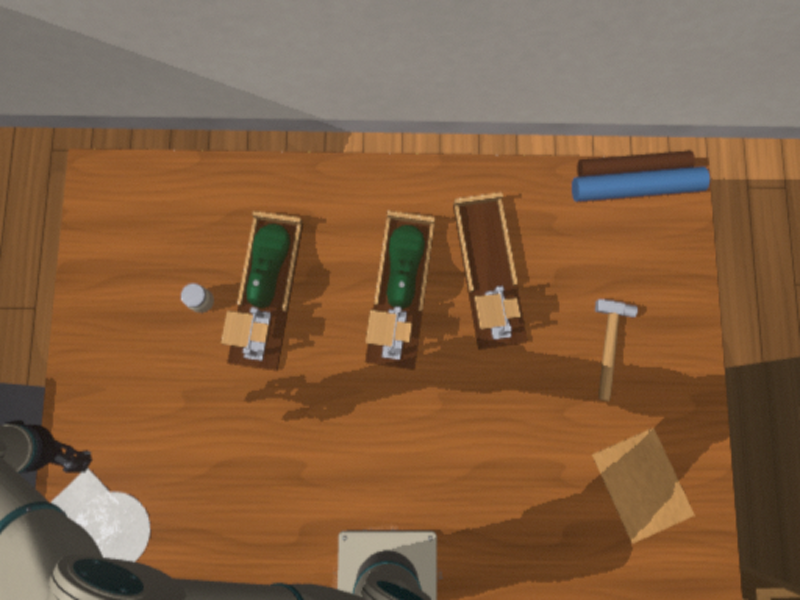

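The empty bay is the rightmost one: its tag is near (497,312) in the 800×600 top view and near (340,385) in the scene view. I'll enlarge both.

Run:
```python
import pickle,cv2,numpy as np
d=pickle.load(open('d.pkl','rb'))
t=d['top']['pixels'][118:228,280:345,::-1]; s=d['scene']['pixels'][220:310,180:325,::-1]
t=cv2.resize(t,None,fx=5,fy=5,interpolation=cv2.INTER_CUBIC);s=cv2.resize(s,None,fx=3.2,fy=3.2,interpolation=cv2.INTER_CUBIC)
c=np.zeros((550,800,3),np.uint8);c[:t.shape[0],:325]=t;c[:s.shape[0],330:330+s.shape[1]]=s
cv2.imwrite('pics/c.png',c)
```

```text
(no output)
```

View pics/c.png

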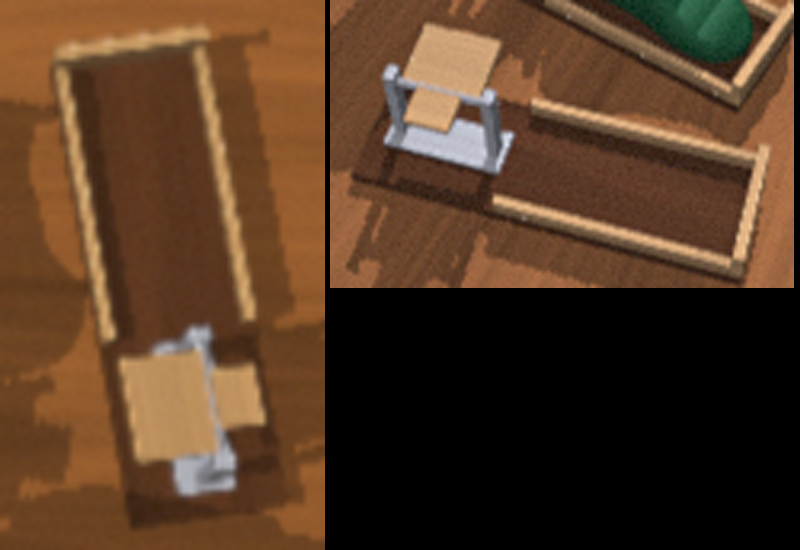

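```bash
cat > h.py <<'E'
import numpy as np
def proj(cam,P):
    E=cam['extrinsics'];p=(np.atleast_2d(P)-E[:3,3])@E[:3,:3]
    return np.c_[cam['cx']+cam['fx']*p[:,0]/-p[:,2], cam['cy']-cam['fy']*p[:,1]/-p[:,2]]
def tag(x,y,z,a): # tag coords -> bay coords
    return [x-100, y*np.cos(a)-z*np.sin(a), 85+y*np.sin(a)+z*np.cos(a)]
def w(q,B): 
    c,s=np.cos(q[2]),np.sin(q[2]);B=np.array(B)
    return B@np.array([[c,s,0],[-s,c,0],[0,0,1]])+[q[0],q[1],0]
E
python3 - <<'E'
import pickle,numpy as np
from scipy.optimize import least_squares
from h import *
d=pickle.load(open('d.pkl','rb'))
T=np.array([(130,525),(298,500),(120,360),(140,463),(258,365),(267,424),(200,330)])
S=np.array([(355,178),(427,24),(500,40),(405,123),(448,131),(391,70),(489,95)])
T=(T+.5)/5-.5+[280,118]; S=(S-[330,0]+.5)/3.2-.5+[180,220]
def pts(a): return ([[-170,55,6],[-170,-55,6],tag(35,57,4,a),tag(-35,57,4,a),tag(20,-34,4,a),tag(-20,-34,4,a),[-57,0,96]],
 [[-170,-55,6],tag(-35,57,4,a),tag(35,57,4,a),tag(-20,-34,4,a),tag(20,-34,4,a),[-143,0,96],[-57,0,96]])
def f(q):
    A,B=pts(q[3]);return np.r_[(proj(d['top'],w(q,A))-T).ravel(),(proj(d['scene'],w(q,B))-S).ravel()]
r=least_squares(f,[650,-170,.15,.2],loss='soft_l1');print(r.x);print(f(r.x).reshape(-1,2).round(1))
print('pivot',w(r.x,[-100,0,85]),'tail',w(r.x,tag(0,-26,0,r.x[3])),'end',w(r.x,tag(0,57,0,r.x[3])))
E
```

```text
[ 6.64791024e+02 -2.23060497e+02  1.75345667e-01  1.29410086e-01]
[[ 0.6  0.6]
 [-2.   0.4]
 [-0.  -0.3]
 [-0.1 -0.2]
 [-0.7 -0.7]
 [-0.1 -0.8]
 [ 0.1  0.6]
 [-1.2  0.2]
 [-0.6 -0.3]
 [ 0.8  0.1]
 [-0.6 -0.7]
 [ 0.4  0.3]
 [ 0.   0.9]
 [ 0.1  0.3]]
pivot [ 566.32439435 -240.50534868   85.        ] tail [ 570.82212941 -265.89259909   81.64472123] end [ 556.4639752  -184.8486843    92.35580346]
```

Fit residuals are about 1 px. I'll use a closed finger, yaw about 1.746 so the pad width lies across the axle. It first presses the tail down to about 55°, then sweeps the paddle over from the +y side.

```bash
cat >> h.py <<'E'
from scipy.spatial.transform import Rotation as Ro
Q=[664.8,-223.06,.1754]
def go(pos,rot,by,tipz,yaw=1.746,bx=-100):
    R=Ro.from_euler('xyz',rot);t=w(Q,[bx,by,0]);t[2]=tipz+73
    return (R.inv().apply(t-pos)/10).round(2), (R.inv()*Ro.from_euler('xyz',[np.pi,0,yaw])).as_rotvec().round(3)
E
python3 - <<'E'
from cell import ctrl
from h import *
s=ctrl.read_state();print(go(s['eef_pos'],s['tool_rot'],-30,160))
E
```

```text
(array([-63.21, -63.97,   7.12]), array([-0.002,  0.001,  0.939]))
```

Emit:
send_rows(
  rows=[
    [[-63.2,-64,4,0,0,0.939],[-63.2,-64,4,0,0,0.939],[-63.2,-64,4,0,0,0.939],[-63.2,-64,4,0,0,0.939],[-63.2,-64,4,0,0,0.939],[-63.2,-64,4,0,0,0.939],[-63.2,-64,4,0,0,0.939],[-63.2,-64,4,0,0,0.939],[-63.2,-64,4,0,0,0.939],[-63.2,-64,4,0,0,0.939]],
  ],
  grip=255,
)

```text
clock: 1.1
eef_pos: [445.0, 107.8, 281.6]
tool_rot: [-3.142, -0.0, 1.746]
force: [0.4, -0.1, -0.1]
width: 0.1
gripper_force: 0.0
```

Run:
```python
from cell import ctrl
from h import *
s=ctrl.read_state();print(s['clock'],s['eef_pos'],s['tool_rot'],s['width'],go(s['eef_pos'],s['tool_rot'],-30,150))
```

```text
1.1 [445.03604049 107.80602404 281.5756434 ] [-3.14156130e+00 -1.22574754e-04  1.74634802e+00] 0.07460693174479584 (array([-39.42,   5.86,   5.85]), array([-0., -0.,  0.]))
```

Emit:
send_rows(
  rows=[
    [[-39.4,5.9,5.8,0,0,0],[-39.4,5.9,5.8,0,0,0],[-39.4,5.9,5.8,0,0,0],[-39.4,5.9,5.8,0,0,0],[-39.4,5.9,5.8,0,0,0],[-39.4,5.9,5.8,0,0,0],[-39.4,5.9,5.8,0,0,0],[-39.4,5.9,5.8,0,0,0],[-39.4,5.9,5.8,0,0,0],[-39.4,5.9,5.8,0,0,0]],
  ],
)

```text
clock: 2.1
eef_pos: [570.8, -269.7, 222.6]
tool_rot: [-3.14, -0.0, 1.743]
force: [0.4, 0.4, -0.6]
width: 0.2
gripper_force: 0.0
```

Run:
```python
from cell import ctrl
from h import *
import cv2
s=ctrl.read_state();print(s['clock'],s['eef_pos'],s['tool_rot'],s['force'],go(s['eef_pos'],s['tool_rot'],-30,95))
i=ctrl.get_image('wrist');p=i['pixels'].copy()
# overlay predicted tag/posts
M=i['mount'];T=np.eye(4);T[:3,:3]=Ro.from_euler('xyz',s['tool_rot']).as_matrix();T[:3,3]=s['eef_pos'];i['extrinsics']=T@M
a=.129
for P in [tag(35,57,4,a),tag(-35,57,4,a),tag(20,-34,4,a),tag(-20,-34,4,a),[-57,0,96],[-143,0,96]]:
    u=proj(i,w(Q,P))[0];print(u.round());cv2.drawMarker(p,tuple(int(v) for v in u.round()),(255,0,0),0,8,1)
u=proj(i,s['eef_pos']-[0,0,73])[0];cv2.drawMarker(p,tuple(int(v) for v in u.round()),(0,0,255),0,8,1)
cv2.imwrite('pics/w1.png',cv2.resize(p[:,:,::-1],(800,600),interpolation=cv2.INTER_CUBIC))
```

```text
2.1 [ 570.76589326 -269.70885495  222.62170803] [-3.13990735e+00 -4.61192698e-04  1.74267231e+00] [ 0.4486685   0.41513027 -0.60053998] (array([-0.05,  0.08,  5.46]), array([-0.002, -0.   , -0.003]))
[316.  78.]
[196.  78.]
[285. 215.]
[228. 215.]
[324. 171.]
[189. 172.]
```

View pics/w1.png

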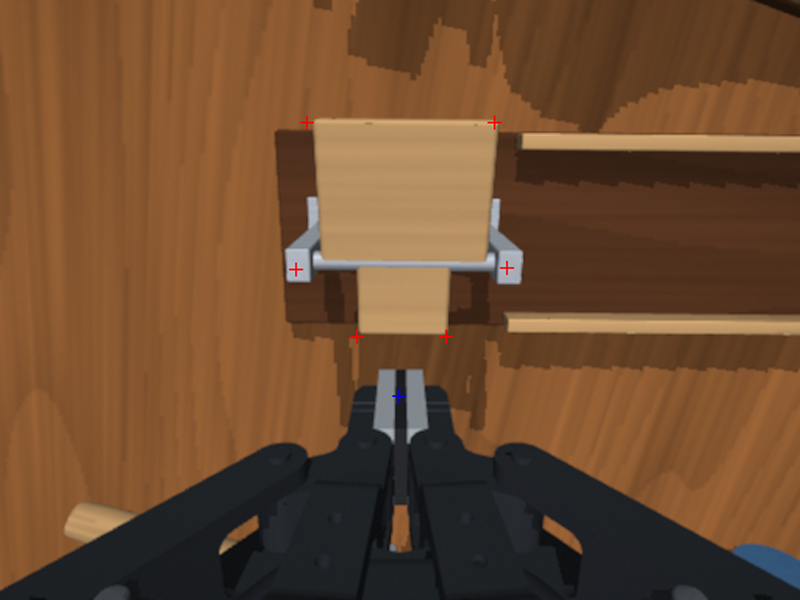

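The overlay matches within about 2 mm: posts at (298,265) and (511,265), tail end at row 333. The fingertip at (400,375) lines up with the tail's centre line. Now I'll descend and press the tail.

Emit:
send_rows(
  rows=[
    [[0,0,2.5,0,0,0],[0,0,5,0,0,0],[0,0,5.6,0,0,0],[0,0,6.0,0,0,0],[0,0,6.3,0,0,0],[0,0,6.6,0,0,0],[0,0,6.9,0,0,0],[0,0,7.2,0,0,0],[0,0,7.5,0,0,0],[0,0,7.5,0,0,0]],
  ],
)

```text
clock: 3.15
eef_pos: [571.7, -268.4, 148.4]
tool_rot: [3.141, 0.0, 1.746]
force: [0.6, -0.1, -0.1]
width: -0.1
gripper_force: 0.2
```

Emit:
send_rows(
  rows=[
    [[0,0,0.3,0,0,0],[0,0,0.6,0,0,0],[0,0,0.9,0,0,0],[0,0,1.2,0,0,0],[0,0,1.2,0,0,0]],
  ],
)

```text
clock: 3.65
eef_pos: [571.3, -268.1, 136.0]
tool_rot: [-3.141, -0.0, 1.746]
force: [0.7, -0.3, 0.0]
width: 0.2
gripper_force: 0.2
```

Run:
```python
from cell import ctrl
from h import *
import cv2
s=ctrl.read_state();print(s['clock'],s['eef_pos'],s['force'])
i=ctrl.get_image('scene');j=ctrl.get_image('wrist')
a=cv2.resize(i['pixels'][200:300,170:270,::-1],(400,400),interpolation=cv2.INTER_CUBIC)
b=cv2.resize(j['pixels'][:,:,::-1],(400,300))
c=np.zeros((400,800,3),np.uint8);c[:,:400]=a;c[:300,400:]=b;cv2.imwrite('pics/s2.png',c)
```

```text
3.65 [ 571.33300997 -268.12458397  136.00780228] [ 0.69789423 -0.29880013  0.01654578]
```

View pics/s2.png

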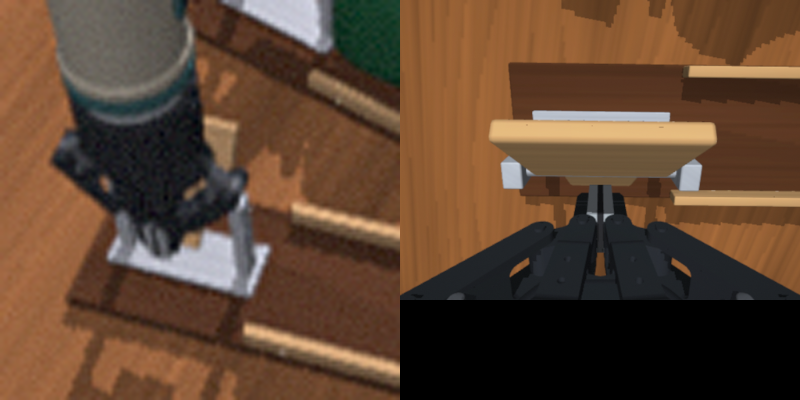

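The tag now stands at roughly 55–60° and the force is near zero. Retreating up and crossing to the +y side.

Emit:
send_rows(
  rows=[
    [[-1.5,0,0,0,0,0],[-1.5,0,-4,0,0,0],[-1.5,0,-8,0,0,0],[-1.5,0,-11,0,0,0],[-1.5,0,-11,0,0,0],[3,0,-11,0,0,0],[7,0,-11,0,0,0],[11,0,-11,0,0,0],[11,0,-11,0,0,0],[11,0,-11,0,0,0]],
  ],
)

```text
clock: 4.75
eef_pos: [552.4, -159.3, 246.2]
tool_rot: [-3.141, -0.0, 1.748]
force: [-0.3, -0.8, 0.1]
width: 0.1
gripper_force: 0.0
```

Emit:
send_rows(
  rows=[
    [[0,0,3,0,0,0],[0,0,5.5,0,0,0],[0,0,5.5,0,0,0],[0,0,5.5,0,0,0]],
  ],
)

```text
clock: 5.15
eef_pos: [552.3, -161.5, 191.5]
tool_rot: [-3.141, 0.001, 1.744]
force: [0.4, 0.2, 1.3]
width: 0.1
gripper_force: 0.0
```

Run:
```python
from cell import ctrl
from h import *
import cv2
s=ctrl.read_state();print(s['clock'],s['eef_pos'],s['force'],go(s['eef_pos'],s['tool_rot'],0,89))
i=ctrl.get_image('scene');j=ctrl.get_image('wrist')
a=cv2.resize(i['pixels'][200:300,170:270,::-1],(400,400),interpolation=cv2.INTER_CUBIC)
b=cv2.resize(j['pixels'][:,:,::-1],(400,300))
c=np.zeros((400,800,3),np.uint8);c[:,:400]=a;c[:300,400:]=b;cv2.imwrite('pics/s3.png',c)
```

```text
5.15 [ 552.33272348 -161.51350295  191.5297688 ] [0.37724066 0.23718043 1.31305413] (array([-8.02,  0.02,  2.96]), array([-0.001,  0.001, -0.002]))
```

View pics/s3.png

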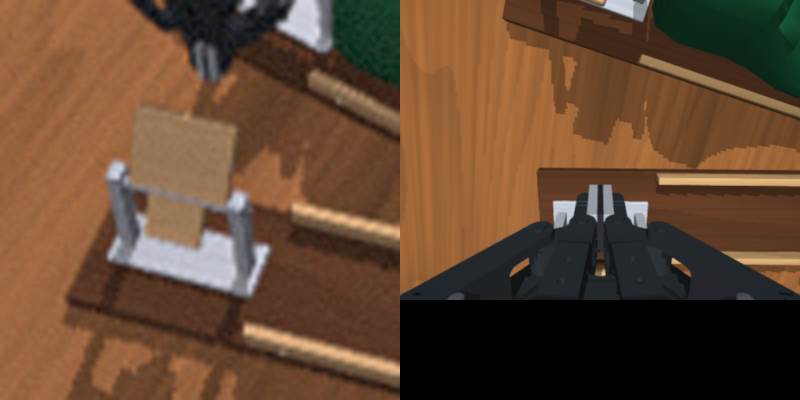

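Emit:
send_rows(
  rows=[
    [[-2,0,0,0,0,0],[-3.5,0,0,0,0,0],[-4.5,0,0,0,0,0],[-5.5,0,0,0,0,0],[-6.3,0,0,0,0,0],[-7.0,0,0,0,0,0],[-7.7,0,0,0,0,0],[-8.4,0,0.2,0,0,0],[-9.1,0,0.6,0,0,0],[-9.1,0,0.6,0,0,0]],
  ],
)

```text
clock: 6.25
eef_pos: [568.0, -250.8, 185.0]
tool_rot: [-3.141, 0.001, 1.744]
force: [0.4, 0.9, -0.2]
width: 0.0
gripper_force: 0.0
```

Run:
```python
from cell import ctrl
from h import *
s=ctrl.read_state();print(s['clock'],s['eef_pos'],s['force'],go(s['eef_pos'],s['tool_rot'],-30,89))
```

```text
6.25 [ 568.04667521 -250.80584563  185.04622553] [ 0.42236597  0.94516026 -0.2240667 ] (array([-1.95,  0.02,  2.31]), array([-0.001,  0.001, -0.002]))
```

Emit:
send_rows(
  rows=[
    [[-0.35,0,0.3,0,0,0],[-0.7,0,0.6,0,0,0],[-1.0,0,1.0,0,0,0],[-1.3,0,1.4,0,0,0],[-1.6,0,1.75,0,0,0],[-1.95,0,2.0,0,0,0],[-2.1,0,2.15,0,0,0],[-2.1,0,2.25,0,0,0],[-2.1,0,2.3,0,0,0],[-2.1,0,2.3,0,0,0]],
  ],
)

```text
clock: 7.25
eef_pos: [571.9, -270.2, 162.7]
tool_rot: [3.142, 0.0, 1.746]
force: [0.1, 0.4, 0.4]
width: 0.4
gripper_force: 0.0
```

Emit:
send_rows(
  rows=[
    [[-0.6,0,0,0,0,0],[-0.8,0,0.05,0,0,0],[-0.8,0,0.1,0,0,0],[-0.8,0,0.1,0,0,0]],
  ],
)

```text
clock: 7.65
eef_pos: [573.4, -278.5, 161.8]
tool_rot: [3.141, 0.001, 1.745]
force: [0.5, -1.7, 0.3]
width: -0.2
gripper_force: 0.5
```

Emit:
send_rows(
  rows=[
    [[0,0,0.05,0,0,0],[0,0,0.1,0,0,0],[0,0,0.1,0,0,0]],
  ],
)

```text
clock: 7.95
eef_pos: [573.4, -278.4, 161.6]
tool_rot: [3.141, 0.001, 1.746]
force: [-1.3, -1.2, 6.0]
width: -0.0
gripper_force: 3.2
```

The 6 N reaction shows the stop has been reached, since hinge friction alone would give about 1 N. Lifting off and checking.

Emit:
send_rows(
  rows=[
    [[0,0,-2,0,0,0],[0,0,-6,0,0,0],[0,0,-10,0,0,0],[-5,0,-12,0,0,0],[-10,0,-12,0,0,0],[-15,0,-12,0,0,0],[-18,0,-12,0,0,0],[-18,0,-12,0,0,0],[-18,0,-12,0,0,0]],
  ],
)

```text
clock: 8.85
eef_pos: [604.1, -455.4, 279.5]
tool_rot: [-3.141, -0.002, 1.744]
force: [0.6, 1.2, -0.4]
width: 0.0
gripper_force: 0.0
```

Run:
```python
from cell import ctrl
from h import *
import cv2
s=ctrl.read_state();print(s['clock'],s['eef_pos'],s['force'])
i=ctrl.get_image('scene');t=ctrl.get_image('top');p=i['pixels'].copy();k=t['pixels'].copy()
for im,cam in((p,i),(k,t)):
  for P in [tag(35,57,-4,np.pi),tag(-35,57,-4,np.pi)]:
    u=proj(cam,w(Q,P))[0];im[tuple(u.round().astype(int)[::-1])]=(255,0,0)
a=cv2.resize(p[150:300,170:320,::-1],(400,400),interpolation=cv2.INTER_NEAREST)
b=cv2.resize(k[128:248,220:340,::-1],(400,400),interpolation=cv2.INTER_NEAREST)
cv2.imwrite('pics/s4.png',np.hstack([a,b]))
```

```text
8.85 [ 604.08740856 -455.35310076  279.52723181] [ 0.64772269  1.2384464  -0.4423679 ]
```

View pics/s4.png

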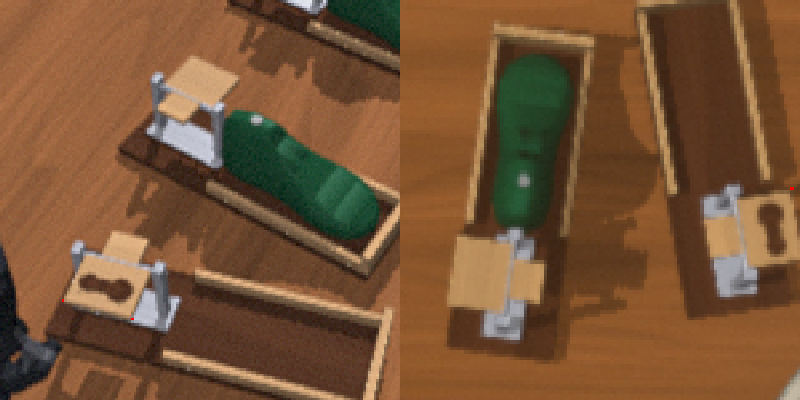

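The tag lies flat on the −y side with its other face (the shoe mark) showing. Its free-edge corners match the predicted marks at (63,300) and (131,318), and the neighbouring tag and last are unmoved.

```bash
python3 -c "
from cell import ctrl
print(ctrl.finish_job())"
```

```text
the job is handed in; nothing more can be done
None
```

The empty bay's tag is flipped over its pivot and lies flat against the stop with its other face showing; I touched nothing else, and handed the job in at about 9 s on the robot clock.

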